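# Stow the sanding block through the swing gate

### The arm

A 6-joint arm with a two-finger parallel gripper is mounted at the origin on the work surface. World frame = base frame: x ahead of the robot, y to its left, z up, the work surface at z = 0. Lengths are in m, angles in rad, forces in N, time in s.
With the tool pointing down it reaches from about 0.35 to 0.975 m from the base axis. Payload 4.9 kg.
Tool frame: the origin (TCP) lies at the very end of the fingers, on their centre line; the grasp point (between the pads) lies 19 mm behind it; z points along the fingers, y is the line along which they close (so a half turn about z gives the same grasp; the last joint's range is limited). The gripper opens to 85 mm and grips with 20 to 120 N. Pads are 22 mm wide; open, the fingers measure 114 mm over their backs; the gripper's body (76 mm by 85 mm) begins 54 mm behind the grasp point. The pads swing forward as they close: fully open they stand 13 mm farther back than shut.
Start: joints at [-1.352, 0.053, 1.613, -0, 1.476, -0.119], TCP at [0.207, -0.59, 0.231] pointing down, gripper open.
Joint ranges: [-3.01, 3.01], [-1.01, 2.22], [0.06, 2.58], [-1.02, 4.17], [0.09, 2.62], [-3.14, 3.14]. Speed limits (rad/s): [2.57, 2.57, 3.14, 3.14, 3.14, 3.14].

### API

Orientations are given as a rotation vector (axis times angle).
In Python, from station import ctrl, imaging gives the robot as it stands.
- The arm moves only by the tool play_rows, never from a script. Its argument "series" is a list of rows, each a list of 3 entries, a list of its own where there are three numbers: the opening, from 0 (shut) to 1 (fully open), then the shift along the tool's x, y, z each as a share of 0.05 m, from -1 to 1, then the turn, a rotation vector about the tool's x, y, z each as a share of 8 degrees, from -1 to 1. In form: [[grip, [dx, dy, dz], [ax, ay, az]], ...]. A call has 1 to 8 rows; each row shifts and turns the commanded pose from where the row before left it, along the tool's axes as they then stand; what a row does not reach is not made up. A row lasts 1/8 s, in which the tool goes at most 62.5 mm and 10.7 degrees, less where a joint would pass 70% of its speed; a pose out of reach is approached as far as the arm can. A call with a number of a shift or a turn outside -1 to 1 is refused whole. A call with a gripper value outside its range is refused whole. The fingers move at their own pace and stop on an object; "force" is the grip in N (left out, the last holds). Time passes only in rows, so rows that do not move let the fingers close. It gives the time, the measured TCP pose, the force, the opening and the grip force at its end, in the units of the state.
- ctrl.get_obs(): the state, without advancing time (a new reading comes with each control period).
- imaging.get_image(name): name is "scene" or "top" or "wrist"; returns a dict with "color" (400x640x3 uint8, blue, green, red), "fx", "fy", "cx", "cy" (pixels), "D" ([k1, k2, p1, p2, k3] as OpenCV has them; the pictures are not rectified), "extrinsics" (4x4, takes a point from world to camera coordinates); the wrist camera has in their place "hand_eye" (4x4, takes a point from camera to tool coordinates, whose origin is the TCP and whose axes are the flange's). Camera axes: x right, y down, z forward; pixel columns grow to the right and rows downward; lengths in m; the calibration is good to about 2 mm. A picture is of the moment at which its call begins: read the wrist's pose just before it. There is no depth.
- ctrl.finish_job(): hands the job in; it is judged then, once.
The state is a dict: "t": time; "q": joint angles; "dq": joint speeds; "effort": joint torques, N m; "tool_pos": TCP position; "tool_rot": TCP orientation; "contact_force": force on the tool from outside, world axes, zero at the start; "wrist_torque": the same for the moment, N m; "opening": finger opening in m; "grip_force": force on a finger pad.
Only numpy, scipy, OpenCV 4.12 (cv2) and the standard library are available. Lean on these libraries where they do the work, as an engineer would, in place of code of your own. Each camera call takes 0.05 s, during which the arm holds its last target. There are 200 camera calls.

### The job

Put the beech sanding block away in the aluminium stowage lane: set it down lengthwise at the lane's open mouth before the shut swing gate, then push it along the bench so that it swings the gate open itself. Push gently on until it has pressed the sprung rubber buffer at the end in by a few millimetres for a moment, never bottoming the buffer or ramming the lane. Then draw back so that the gate swings fully shut behind the block, and leave everything else on the bench alone.

Things in the scene. Friction and masses are not known exactly. Their poses are not given: they have to be found in the camera images.
- block: Beech sanding block: plain light wooden bar 90 x 50 x 36 mm (x, y, z), edges rounded 2 mm, 0.15 to 0.31 kg, loose on the bench, where it slides with some 1 to 4 N. Origin: centre of its underside; x along its 90 mm length, z up. Either end may go first. (The other light wooden piece, the offcut, is a smaller square.)
- lane: Open-topped straight lane of aluminium strips (34 mm high, 5 mm thick, feet 21 mm outward) fixed to the bench, with no floor: things slide on the bench. Origin: on the bench under the middle of the shut gate; x is the direction of pushing, from mouth to closed end (at x = 250 mm), y to its left, z up. The right wall's inner face is at y = -27 mm all along; nothing is overhead.
- mouth (a point): Middle of the lane's open mouth, on the bench, at x = -45 mm of the lane. Axes as the lane's. From here to the gate the inner faces are at y = -27 and +27 mm; on the near side the strips flare out to y = -42 and +42 mm at x = -59 mm of the lane; before that the bench is open.
- pocket (a point): Point on the bench 100 mm behind the gate (lane x = 100 mm, y = 0), in the pocket. Axes as the lane's. The pocket's left wall is at y = +45 mm for lane x = 8 to 66 mm (room for the open gate), then slants in to y = +29 mm from x = 82 mm on.
- gate (a joint): Swing gate: steel plate 58 x 3 mm, 4 to 40 mm above the bench, across the lane at x = 0. Hinge post 9 mm thick, 50 mm high, at lane y = +38 mm; free end at y = -20 mm. Rad: 0 shut, grows to 1.75 as it swings away from the mouth; never opens towards it. A light spring (2 to 4 N felt at the block) shuts it once nothing stands within 60 mm behind it; it slides off block or fingers.
- buffer (a joint): How far the sprung black rubber pad (40 mm wide, 4 to 28 mm above the bench, facing the mouth) at the pocket's end is pressed in, m: 0 rest, 0.010 bottomed. 6 N at 2 mm, 10 N at 4 mm, 20 N at 9 mm. Its stop is adjustable: the face at rest is anywhere from lane x = 165 to 195 mm, not reported, to be felt (or seen). Let go abruptly, it kicks the block back a little.
- offcut: Bystander: square light wood offcut 50 x 50 x 20 mm, loose; leave it alone. Origin: centre of its underside.
- tile: Bystander: blue glazed tile 150 x 150 x 8 mm lying flat, loose; leave it alone. Origin: centre of its underside.
- spatula: Bystander: stainless spatula lying on the bench beyond the lane, loose; leave it alone. Origin: in its underside.
- clips: Bystander: yellow plastic tile leveller clip set, 32 x 92 x 33 mm, loose; leave it alone. Origin: centre of its underside.
- glue: Bystander: jar 56 mm across and 80 mm high, loose; leave it alone. Origin: centre of its underside.
- brush: Bystander: flat brush lying across the bench in front of the robot, to its right, loose; leave it alone. Origin: in its underside.
- tub: Bystander: grey bowl 100 mm across and 60 mm high, loose; leave it alone. Origin: centre of its underside.
Things that resemble listed ones, but are neither listed nor needed, are in the scene too. What is shaped like the block but blue is not meant.

How it is judged:
On the way, in this order (a step that is already met when the one before it is completed fails the run):
1. the block lies on the bench lengthwise at the mouth of the lane, before the shut gate (centre 50 to 140 mm before the gate, within 12 mm of the lane's middle and 0.2 rad of its direction) (x of block in the frame of lane between -0.14 and -0.05 m and y of block in the frame of lane between -0.012 and 0.012 m and angle between the x axis of block and the x axis of lane, either way round below 0.2 rad and height (world z) of block below 0.004 m and value of joint gate below 0.1 rad), for 0.2 s.
2. the block, sliding on the bench, has itself swung the gate open by more than 0.5 rad (x of block in the frame of lane between -0.05 and 0.105 m and y of block in the frame of lane between -0.02 and 0.03 m and height (world z) of block below 0.006 m and value of joint gate above 0.5 rad and contact force between block and lane above 0.2 N), for 0.05 s.
3. the block is pressed home: it holds the buffer pad in by more than 1.5 mm (x of block in the frame of lane above 0.11 m and value of joint buffer above 0.0015 m and contact force between block and lane above 3 N), for 0.2 s.
At the end, for the whole second after the job is handed in: The block lies flat, still and released in the pocket behind the gate (its centre 108 to 165 mm behind the gate, within 20 mm of the lane's middle and 0.12 rad of its direction), having been pressed home against the buffer, and the gate is shut behind it (within 0.06 rad) (x of block in the frame of lane between 0.108 and 0.165 m and y of block in the frame of lane between -0.02 and 0.02 m and angle between the x axis of block and the x axis of lane, either way round below 0.12 rad and height (world z) of block below 0.004 m and angle between block's own z axis and vertical below 0.05 rad and value of joint gate below 0.06 rad and linear speed of block below 0.01 m/s and contact force between block and the arm below 0.1 N and contact force between block and the fingers below 0.1 N); the robot touches nothing.
It fails at once if the buffer is bottomed (pressed in more than 9 mm) (value of joint buffer above 0.009 m).
It fails at once if the block is rammed against the lane, gate or stop with more than 22 N (contact force between block and lane above 22 N).
It fails at once if the robot presses on the lane or gate itself with more than 20 N (contact force between any of the fingers, the arm and lane above 20 N).
It fails at once if the block is lifted over the gate instead of pushed through it (x of block in the frame of lane between -0.03 and 0.25 m and y of block in the frame of lane between -0.07 and 0.07 m and height (world z) of block above 0.012 m).
It fails at once if another thing on the bench is moved by more than 15 mm (distance of any of offcut, tile, spatula, clips, glue, brush, tub from where it was at the start of the episode above 0.015 m).
It also fails if it takes over 72 s, if anything falls off the work surface, if the arm or the gripper's body presses on something with over 40 N, if the wrist force passes 120 N, or if a joint passes its speed limit or range.

## Working session

There is one attempt and no reset: what is moved stays moved. The work goes in short steps, Python scripts to look and compute and a tool call to move; the robot and the scene stay as the last step left them, time stands still between calls to the robot, and variables do not carry over. Pictures are saved under pics/ and viewed, at most 10 in all, crops included, and the job is handed in when it is done.

Besides the shell and the picture viewer there is one more tool, called after "Request:" as name(argument=value, ...), one argument or row to a line, values as JSON. play_rows: Moves the arm, as the interface text tells. Shift numbers are shares of 0.05 m and turn numbers shares of 8 degrees, none past 1 either way. Its arguments: {"type":"object","properties":{"series":{"type":"array"},"force":{"type":"number"}},"required":["series"]}

```bash
mkdir -p pics; cat > h.py <<'E'
import numpy as np,cv2
from station import ctrl,imaging
from scipy.spatial.transform import Rotation as R
def ray(im,px,obs=None):
    K=np.array([[im['fx'],0,im['cx']],[0,im['fy'],im['cy']],[0,0,1.]])
    u=cv2.undistortPoints(np.array(px,float).reshape(-1,1,2),K,np.array(im['D'],float)).reshape(-1,2)
    d=np.c_[u,np.ones(len(u))]
    if 'extrinsics' in im: T=np.linalg.inv(np.array(im['extrinsics']))
    else:
        W=np.eye(4);W[:3,:3]=R.from_rotvec(obs['tool_rot']).as_matrix();W[:3,3]=obs['tool_pos'];T=W@np.array(im['hand_eye'])
    return T[:3,3],d@T[:3,:3].T
def plane(im,px,z,obs=None):
    o,d=ray(im,px,obs); return o+d*((z-o[2])/d[:,2])[:,None]
E
python3 - <<'E'
from h import *
o=ctrl.get_obs();print({k:np.round(v,3) for k,v in o.items()})
print(np.round(R.from_rotvec(o['tool_rot']).as_matrix(),3))
for n in ['top','scene']:
    im=imaging.get_image(n);cv2.imwrite(f'pics/{n}0.png',im['color']);np.save(f'{n}0.npy',im,allow_pickle=True)
    print(n,np.round(np.linalg.inv(im['extrinsics']),3),im['fx'])
E
```

```text
{'t': np.float64(0.0), 'q': array([-1.352,  0.053,  1.614, -0.   ,  1.476, -0.119]), 'dq': array([-0.   , -0.   ,  0.   , -0.   ,  0.   ,  0.001]), 'effort': array([ 2.0000e-03, -3.9369e+01, -3.7017e+01, -0.0000e+00,  7.0000e-03,
        0.0000e+00]), 'tool_pos': array([ 0.207, -0.589,  0.23 ]), 'tool_rot': array([-3.095, -0.528,  0.   ]), 'contact_force': array([ 0.173,  0.195, -0.668]), 'wrist_torque': array([-0.058,  0.026,  0.015]), 'grip_force': np.float64(0.0), 'opening': np.float64(0.085)}
[[ 0.943  0.331 -0.   ]
 [ 0.331 -0.943  0.002]
 [ 0.    -0.002 -1.   ]]
top [[ 0.027 -0.982  0.189  0.389]
 [-0.999 -0.022  0.025 -0.018]
 [-0.02  -0.19  -0.982  1.086]
 [ 0.     0.     0.     1.   ]] 372.6022955354936
scene [[-0.801  0.514 -0.307  0.987]
 [ 0.599  0.68  -0.422  0.569]
 [-0.008 -0.522 -0.853  1.175]
 [ 0.     0.     0.     1.   ]] 400.34182542064434
```

View pics/top0.png

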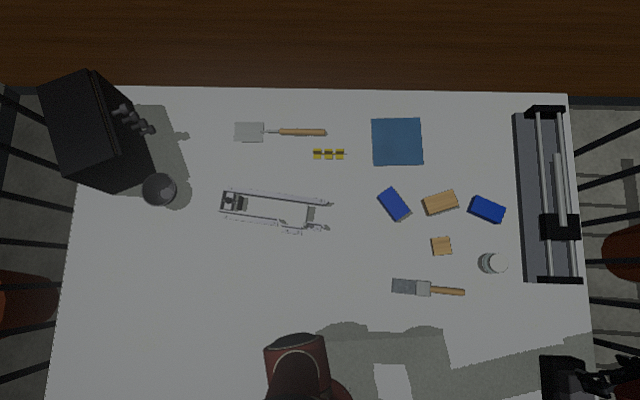

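View pics/scene0.png

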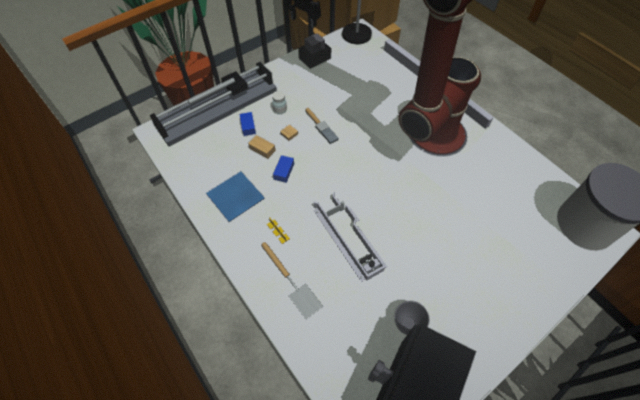

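The top view shows two light wooden pieces. The one at (440,202) is the larger and oblong, so it is the block; the one at (441,246) is the small square offcut. The bars at (393,204) and (486,209) are blue decoys. The lane runs from its mouth at about (330,215) left to its closed end at about (222,200).

```bash
python3 - <<'E'
from h import *
im=np.load('top0.npy',allow_pickle=True).item();c=im['color']
a=cv2.resize(c[170:270,370:520],None,fx=5,fy=5,interpolation=cv2.INTER_CUBIC)[:300]
b=cv2.resize(c[180:240,210:345],None,fx=5.5,fy=5,interpolation=cv2.INTER_CUBIC)
W=np.zeros((600,750,3),np.uint8);W[:300,:750]=a;W[300:600,:b.shape[1]]=b
cv2.imwrite('pics/crop1.png',W)
h=cv2.cvtColor(c,cv2.COLOR_BGR2HSV)
m=cv2.inRange(h,(8,70,110),(25,255,255));m[:100]=0
for k in cv2.findContours(m,0,2)[0]:
    if cv2.contourArea(k)>100:
        r=cv2.minAreaRect(k);p=plane(im,cv2.boxPoints(r),.034)
        print(np.round(r[0]),np.round(r[1]),np.round(p[:,:2],3).tolist(),np.round(p.mean(0),4))
E
```

```text
[441. 245.] [17. 17.] [[0.482, -0.306], [0.49, -0.355], [0.443, -0.36], [0.435, -0.312]] [ 0.4623 -0.333   0.034 ]
[441. 201.] [17. 31.] [[0.595, -0.287], [0.626, -0.371], [0.579, -0.384], [0.549, -0.301]] [ 0.5872 -0.3356  0.034 ]
```

View pics/crop1.png

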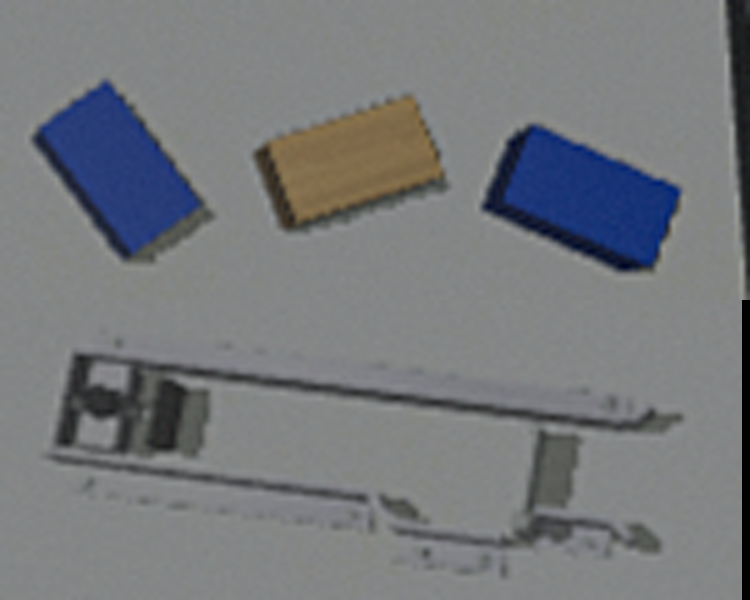

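The crop confirms it: the plain wooden oblong at top px (441,201), measuring 90x49 mm, is the block. Its neighbours are blue bars. The shut gate is at about px (306,217) and the buffer pad at about (240,203).

```bash
python3 - <<'E'
from h import *
im=np.load('top0.npy',allow_pickle=True).item()
f=lambda x,y:(210+x/5.5,180+(y-300)/5)
P=[f(75,352),f(630,412),f(535,430),f(525,535),f(160,380),f(152,448),f(50,456),f(370,495)]
for z in(0,.034): print(np.round(plane(im,P,z)[:,:2],3).tolist())
w=imaging.get_image('wrist');print(np.round(w['hand_eye'],3),w['fx'],w['cx'],w['cy'])
E
```

```text
[[0.612, 0.299], [0.583, -0.004], [0.571, 0.047], [0.508, 0.05], [0.596, 0.251], [0.555, 0.253], [0.549, 0.308], [0.53, 0.134]]
[[0.605, 0.289], [0.577, -0.005], [0.565, 0.045], [0.505, 0.048], [0.59, 0.243], [0.55, 0.244], [0.544, 0.298], [0.525, 0.129]]
[[-0.    -0.947 -0.321  0.082]
 [ 1.    -0.001  0.001  0.001]
 [-0.001 -0.321  0.947 -0.143]
 [ 0.     0.     0.     1.   ]] 324.9061416247171 324.2598761646541 194.581312474267
```

```bash
cat >> h.py <<'E'
def plan(pos,ang,n,grip=1):
    "rows to world pos with tool x at ang deg (tool down), n rows"
    o=ctrl.get_obs();p=np.array(o['tool_pos']);M=R.from_rotvec(o['tool_rot'])
    w=R.from_matrix(np.c_[[np.cos(np.radians(ang)),np.sin(np.radians(ang)),0],[np.sin(np.radians(ang)),-np.cos(np.radians(ang)),0],[0,0,-1]])
    t=(M.inv()*w).as_rotvec()/n; s=(np.array(pos)-p)/n
    for i in range(n):
        print([grip,np.round(M.inv().apply(s)/.05,2).tolist(),np.round(np.degrees(t)/8,2).tolist()])
        M=M*R.from_rotvec(t)
E
python3 -c "
from h import *
plan([.56,.08,.28],84.6,16)"
```

```text
[1, [0.69, -0.64, -0.06], [-0.0, -0.0, -0.51]]
[1, [0.74, -0.59, -0.06], [-0.0, -0.0, -0.51]]
[1, [0.78, -0.54, -0.06], [-0.0, -0.0, -0.51]]
[1, [0.81, -0.48, -0.06], [-0.0, -0.0, -0.51]]
[1, [0.85, -0.42, -0.06], [-0.0, -0.0, -0.51]]
[1, [0.87, -0.36, -0.06], [-0.0, -0.0, -0.51]]
[1, [0.9, -0.3, -0.06], [-0.0, -0.0, -0.51]]
[1, [0.92, -0.23, -0.06], [-0.0, -0.0, -0.51]]
[1, [0.93, -0.17, -0.06], [-0.0, -0.0, -0.51]]
[1, [0.94, -0.1, -0.06], [-0.0, -0.0, -0.51]]
[1, [0.95, -0.03, -0.06], [-0.0, -0.0, -0.51]]
[1, [0.95, 0.03, -0.06], [-0.0, -0.0, -0.51]]
[1, [0.94, 0.1, -0.06], [-0.0, -0.0, -0.51]]
[1, [0.93, 0.17, -0.06], [-0.0, -0.0, -0.51]]
[1, [0.92, 0.23, -0.06], [-0.0, -0.0, -0.51]]
[1, [0.9, 0.3, -0.06], [-0.0, -0.0, -0.51]]
```

Request:
play_rows(
  series=[
    [1, [0.69, -0.64, -0.06], [0, 0, -0.51]],
    [1, [0.74, -0.59, -0.06], [0, 0, -0.51]],
    [1, [0.78, -0.54, -0.06], [0, 0, -0.51]],
    [1, [0.81, -0.48, -0.06], [0, 0, -0.51]],
    [1, [0.85, -0.42, -0.06], [0, 0, -0.51]],
    [1, [0.87, -0.36, -0.06], [0, 0, -0.51]],
    [1, [0.9, -0.3, -0.06], [0, 0, -0.51]],
    [1, [0.92, -0.23, -0.06], [0, 0, -0.51]],
  ],
)

```text
t: 1.15
tool_pos: [0.3843, -0.2538, 0.2552]
tool_rot: [-2.822, -1.38, -0.0]
contact_force: [0.8, -1.4, -0.3]
opening: 0.085
grip_force: 0.0
```

Request:
play_rows(
  series=[
    [1, [0.93, -0.17, -0.06], [0, 0, -0.51]],
    [1, [0.94, -0.1, -0.06], [0, 0, -0.51]],
    [1, [0.95, -0.03, -0.06], [0, 0, -0.51]],
    [1, [0.95, 0.03, -0.06], [0, 0, -0.51]],
    [1, [0.94, 0.1, -0.06], [0, 0, -0.51]],
    [1, [0.93, 0.17, -0.06], [0, 0, -0.51]],
    [1, [0.92, 0.23, -0.06], [0, 0, -0.51]],
    [1, [0.9, 0.3, -0.06], [0, 0, -0.51]],
  ],
)

```text
t: 2.15
tool_pos: [0.5609, 0.0815, 0.2791]
tool_rot: [-2.32, -2.118, 0.001]
contact_force: [-0.5, -0.7, -0.8]
opening: 0.085
grip_force: 0.0
```

Request:
play_rows(
  series=[
    [1, [0, 0, 0], [0, 0, 0]],
    [1, [0, 0, 0], [0, 0, 0]],
  ],
)

```text
t: 2.4
tool_pos: [0.5602, 0.0798, 0.2788]
tool_rot: [-2.323, -2.115, 0.002]
contact_force: [-0.7, -0.7, -0.5]
opening: 0.0852
grip_force: 0.0
```

```bash
python3 - <<'E'
from h import *
o=ctrl.get_obs();w=imaging.get_image('wrist');np.save('w1.npy',(o,w),allow_pickle=True)
cv2.imwrite('pics/w1.png',cv2.resize(cv2.convertScaleAbs(w['color'],alpha=1.5),(800,500)));print(o['tool_pos'],o['tool_rot'])
E
```

```text
[0.56024273 0.07983086 0.27879293] [-2.32271336e+00 -2.11479173e+00  1.67852803e-03]
```

View pics/w1.png

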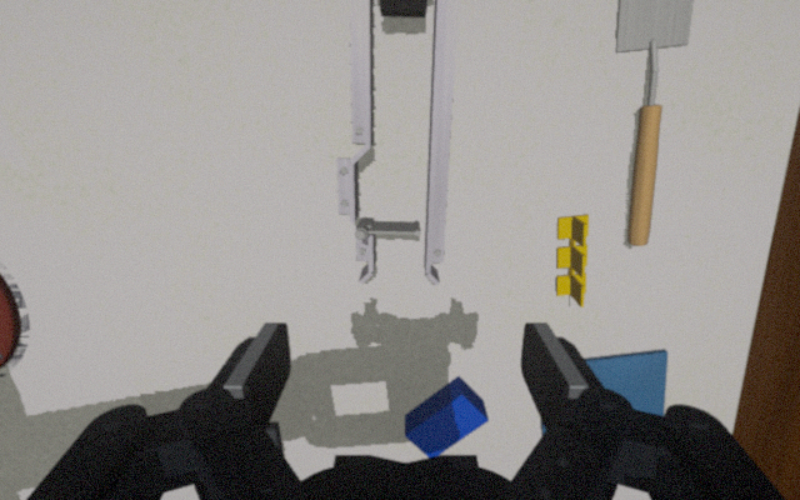

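The wrist view shows the lane clearly. The mouth is at about (400,275), the shut gate at (365-420,228) with its hinge post at (363,228), and the buffer pad at about (403,8). I'll enlarge it to read the edges.

```bash
python3 - <<'E'
from h import *
o,w=np.load('w1.npy',allow_pickle=True)
c=cv2.convertScaleAbs(w['color'],alpha=1.5)
f=lambda r:cv2.resize(c[r:r+120,270:370],None,fx=4,fy=5,interpolation=cv2.INTER_CUBIC)
cv2.imwrite('pics/w1c.png',np.hstack([f(0),f(115)]))
E
```

```text
(no output)
```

View pics/w1c.png

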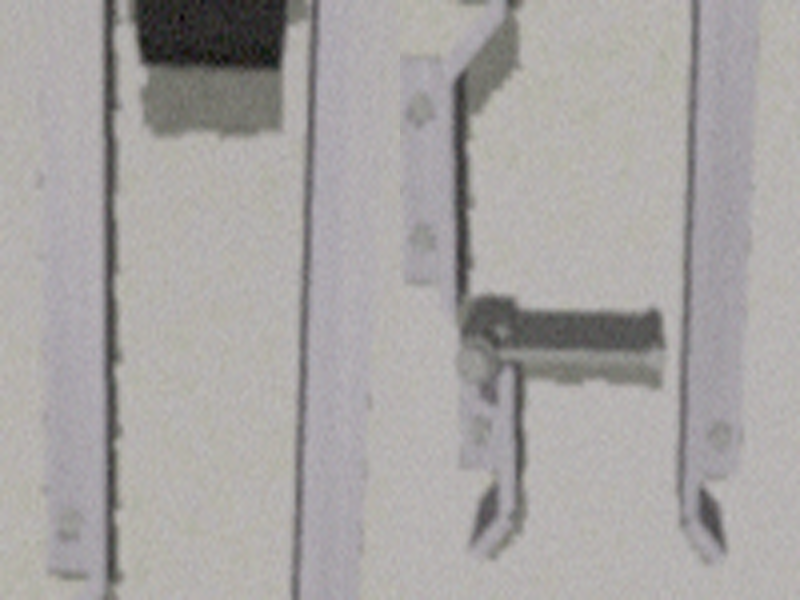

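The crop shows four features clearly: the right wall's inner top edge (319,0)→(301,600) on the left panel and (698,0)→(688,490) on the right; the gate's top edge at y≈353; the hinge post's top at (477,355); and the pad's lower edge at y≈67.

```bash
python3 - <<'E'
from h import *
o,w=np.load('w1.npy',allow_pickle=True)
L=lambda x,y:(270+x/4,y/5); Rr=lambda x,y:(270+(x-400)/4,115+y/5)
P=lambda p,z:plane(w,[p],z,o)[0]
rt=np.array([P(L(319,0),.034),P(L(301,590),.034),P(Rr(698,0),.034),P(Rr(688,490),.034)])
rb=np.array([P(L(312,0),0),P(L(295,590),0),P(Rr(691,0),0),P(Rr(681,490),0)])
lt=np.array([P(L(105,0),.034),P(L(106,560),.034)]);lm=np.array([P(Rr(514,380),.034),P(Rr(512,500),.034)])
d=rt[0,:2]-rt[3,:2];print('ang t',np.degrees(np.arctan2(d[1],d[0])));d2=rb[0]-rb[3];print('ang b',np.degrees(np.arctan2(d2[1],d2[0])))
a=np.radians(np.degrees(np.arctan2(d[1],d[0])));u=np.array([np.cos(a),np.sin(a)]);v=np.array([-u[1],u[0]])
for n,q in dict(rt=rt,rb=rb,lt=lt,lm=lm,gtop=[P(Rr(590,353),.04)],gfree=[P(Rr(664,353),.04)],gback=[P(Rr(590,347),.04)],gbot=[P(Rr(590,310),.004)],post=[P(Rr(477,355),.05)],pad=[P(L(210,67),.004)],padL=[P(L(142,67),.004)],padR=[P(L(282,67),.004)]).items():
    q=np.array(q)[:,:2];print(n,np.round(q@u,4),np.round(q@v,4))
im=np.load('top0.npy',allow_pickle=True).item()
print(u,v)
E
```

```text
ang t 83.7110116888454
ang b 83.60919764919095
rt [0.3051 0.1852 0.1886 0.0658] [-0.5723 -0.5721 -0.5711 -0.5723]
rb [0.3123 0.1819 0.1855 0.052 ] [-0.5725 -0.5724 -0.571  -0.572 ]
lt [0.3043 0.1911] [-0.5165 -0.5153]
lm [0.0947 0.0622] [-0.5167 -0.5157]
gtop [0.1041] [-0.5406]
gfree [0.1044] [-0.5633]
gback [0.1056] [-0.5405]
gbot [0.1049] [-0.5398]
post [0.1061] [-0.5069]
pad [0.2978] [-0.5438]
padL [0.2975] [-0.5245]
padR [0.2981] [-0.5643]
[0.10954328 0.99398203] [-0.99398203  0.10954328]
```

```bash
python3 -c "
from h import *
plan([.585,-.336,.25],110.3,8)"
```

```text
[1, [-1.03, 0.16, 0.07], [-0.0, 0.0, -0.4]]
[1, [-1.04, 0.1, 0.07], [-0.0, 0.0, -0.4]]
[1, [-1.04, 0.04, 0.07], [-0.0, 0.0, -0.4]]
[1, [-1.04, -0.01, 0.07], [-0.0, 0.0, -0.4]]
[1, [-1.04, -0.07, 0.07], [-0.0, 0.0, -0.4]]
[1, [-1.03, -0.13, 0.07], [-0.0, 0.0, -0.4]]
[1, [-1.02, -0.19, 0.07], [-0.0, 0.0, -0.4]]
[1, [-1.01, -0.25, 0.07], [-0.0, 0.0, -0.4]]
```

Request:
play_rows(
  series=[
    [1, [-0.98, 0.16, 0.07], [0, 0, -0.4]],
    [1, [-0.98, 0.1, 0.07], [0, 0, -0.4]],
    [1, [-0.98, 0.04, 0.07], [0, 0, -0.4]],
    [1, [-0.98, -0.01, 0.07], [0, 0, -0.4]],
    [1, [-0.98, -0.07, 0.07], [0, 0, -0.4]],
    [1, [-0.98, -0.13, 0.07], [0, 0, -0.4]],
    [1, [-0.98, -0.19, 0.07], [0, 0, -0.4]],
    [1, [-0.98, -0.25, 0.07], [0, 0, -0.4]],
  ],
)

```text
t: 3.45
tool_pos: [0.5822, -0.318, 0.2513]
tool_rot: [1.797, 2.577, 0.0]
contact_force: [0.7, 0.2, 0.1]
opening: 0.0854
grip_force: 0.0
```

Request:
play_rows(
  series=[
    [1, [-0.4, 0, 0], [0, 0, 0]],
    [1, [0, 0, 0], [0, 0, 0]],
    [1, [0, 0, 0], [0, 0, 0]],
  ],
)

```text
t: 3.82
tool_pos: [0.5897, -0.3339, 0.2513]
tool_rot: [-1.797, -2.576, -0.0]
contact_force: [-0.8, 0.1, 0.7]
opening: 0.085
grip_force: 0.0
```

```bash
cat > blk.py <<'E'
from h import *
import sys
o=ctrl.get_obs();w=imaging.get_image('wrist');c=w['color']
h=cv2.cvtColor(c,cv2.COLOR_BGR2HSV)
m=cv2.inRange(h,(8,70,70),(25,255,255))
m=cv2.morphologyEx(m,cv2.MORPH_OPEN,np.ones((5,5)))
for k in cv2.findContours(m,0,2)[0]:
    if cv2.contourArea(k)>800:
        q=plane(w,k.reshape(-1,2),.035,o)[:,:2]
        r=cv2.minAreaRect((q*1000).astype(np.float32));b=cv2.boxPoints(r)
        e=max(b[1]-b[0],b[2]-b[1],key=np.linalg.norm)
        print('px',np.round(k.reshape(-1,2).mean(0)),'ctr',np.round(r[0],1),'size',np.round(r[1],1),'ang',np.degrees(np.arctan2(e[1],e[0]))%180)
        V=h[...,2][cv2.drawContours(np.zeros_like(m),[k],0,255,-1)>0];print('V pct',np.percentile(V,[5,25,50,75,95]))
cv2.imwrite(sys.argv[1],cv2.convertScaleAbs(c,alpha=1.5));print(np.round(o['tool_pos'],4),o['tool_rot'])
E
python3 blk.py pics/w2.png
```

```text
px [324. 158.] ctr [ 589.1 -336.6] size [49.1 92.1] ang 109.86304
V pct [119. 133. 136. 138. 141.]
px [221. 126.] ctr [ 470.  -336.3] size [48.3 48.8] ang 98.5912
V pct [111. 133. 137. 139. 141.]
px [109.  94.] ctr [ 353.8 -348.3] size [91.  17.2] ang 84.53575
V pct [ 75.  82. 104. 118. 126.]
[ 0.5897 -0.3339  0.2513] [-1.79732122e+00 -2.57613303e+00 -3.24599888e-04]
```

View pics/w2.png

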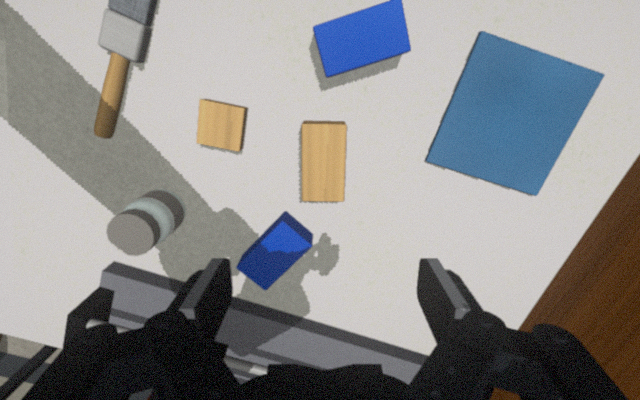

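The wooden block is at px (324,158) with its long side vertical, and it is clear of its neighbours. The offcut is at (221,126) and the blue bars at (362,40) and (275,250). I'll go down and grasp it.

Request:
play_rows(
  series=[
    [1, [-0.04, -0.03, 0.8], [0, 0, 0.05]],
    [1, [0, 0, 0.8], [0, 0, 0]],
    [1, [0, 0, 0.8], [0, 0, 0]],
    [1, [0, 0, 0.8], [0, 0, 0]],
    [1, [0, 0, 0.8], [0, 0, 0]],
    [1, [0, 0, 0.5], [0, 0, 0]],
    [1, [0, 0, 0.25], [0, 0, 0]],
    [1, [0, 0, 0], [0, 0, 0]],
  ],
)

```text
t: 4.88
tool_pos: [0.5894, -0.3357, 0.0134]
tool_rot: [-1.804, -2.57, -0.0]
contact_force: [0.6, -0.0, 0.7]
opening: 0.0852
grip_force: 0.0
```

Request:
play_rows(
  series=[
    [0, [0, 0, 0], [0, 0, 0]],
    [0, [0, 0, 0], [0, 0, 0]],
    [0, [0, 0, 0], [0, 0, 0]],
    [0, [0, 0, 0], [0, 0, 0]],
    [0, [0, 0, 0], [0, 0, 0]],
    [0, [0, 0, 0], [0, 0, 0]],
  ],
  force=40,
)

```text
t: 5.62
tool_pos: [0.5908, -0.3373, 0.0158]
tool_rot: [1.804, 2.569, -0.0]
contact_force: [0.1, 0.8, 5.3]
opening: 0.0492
grip_force: 44.9
```

Request:
play_rows(
  series=[
    [0, [0, 0, 0], [0, 0, 0]],
    [0, [0, 0, -0.3], [0, 0, 0]],
    [0, [0, 0, -0.7], [0, 0, 0]],
    [0, [0, 0, -0.8], [0, 0, 0]],
    [0, [0, 0, -0.4], [0, 0, 0]],
    [0, [0, 0, 0], [0, 0, 0]],
  ],
)

```text
t: 6.38
tool_pos: [0.5905, -0.3371, 0.1258]
tool_rot: [1.804, 2.568, -0.0]
contact_force: [0.5, 0.4, -3.3]
opening: 0.0493
grip_force: 44.0
```

```bash
python3 - <<'E'
from h import *
a=np.radians(83.7);u=np.array([np.cos(a),np.sin(a)]);v=np.array([-u[1],u[0]])
p=u*(.1045-.110)+v*-.5443;print(p, u*.1045+v*-.5443)
plan([*p,.108],83.7+.2,8,0)
E
```

```text
[ 0.54040941 -0.06519517] [0.55248018 0.04414053]
[0, [0.68, 0.11, 0.04], [0.0, 0.0, 0.41]]
[0, [0.69, 0.07, 0.04], [0.0, 0.0, 0.41]]
[0, [0.69, 0.03, 0.04], [0.0, 0.0, 0.41]]
[0, [0.69, -0.0, 0.04], [0.0, 0.0, 0.41]]
[0, [0.69, -0.04, 0.04], [0.0, 0.0, 0.41]]
[0, [0.69, -0.08, 0.04], [0.0, 0.0, 0.41]]
[0, [0.68, -0.12, 0.04], [0.0, 0.0, 0.41]]
[0, [0.67, -0.16, 0.04], [0.0, 0.0, 0.41]]
```

Request:
play_rows(
  series=[
    [0, [0.68, 0.11, 0.04], [0, 0, 0.41]],
    [0, [0.69, 0.07, 0.04], [0, 0, 0.41]],
    [0, [0.69, 0.03, 0.04], [0, 0, 0.41]],
    [0, [0.69, 0, 0.04], [0, 0, 0.41]],
    [0, [0.69, -0.04, 0.04], [0, 0, 0.41]],
    [0, [0.69, -0.08, 0.04], [0, 0, 0.41]],
    [0, [0.68, -0.12, 0.04], [0, 0, 0.41]],
    [0, [0.67, -0.16, 0.04], [0, 0, 0.41]],
  ],
)

```text
t: 7.38
tool_pos: [0.5381, -0.0631, 0.1051]
tool_rot: [-2.341, -2.089, 0.004]
contact_force: [0.1, -0.6, -2.0]
opening: 0.0492
grip_force: 43.9
```

Request:
play_rows(
  series=[
    [0, [0, 0, 0.5], [0, 0, 0]],
    [0, [0, 0, 0.5], [0, 0, 0]],
    [0, [0, 0, 0.3], [0, 0, 0]],
    [0, [0, 0, 0], [0, 0, 0]],
    [0, [0, 0, 0], [0, 0, 0]],
  ],
)

```text
t: 8.0
tool_pos: [0.5406, -0.0648, 0.0433]
tool_rot: [2.342, 2.093, 0.001]
contact_force: [0.4, 0.1, -2.5]
opening: 0.0489
grip_force: 43.8
```

```bash
cat > lane.py <<'E'
from h import *
a=np.radians(83.7);u=np.array([np.cos(a),np.sin(a)]);v=np.array([-u[1],u[0]])
def st():
    o=ctrl.get_obs();p=o['tool_pos'];X=R.from_rotvec(o['tool_rot']).as_matrix()[:,0]
    f=o['contact_force']
    print('t %.2f lane x %.4f y %.4f z %.4f ang %.2f F %.1f %.1f %.1f'%(o['t'],p[:2]@u-.1045,p[:2]@v+.5443,p[2],np.degrees(np.arctan2(X[1],X[0])),f[:2]@u,f[:2]@v,f[2]))
st()
E
python3 lane.py
```

```text
t 8.00 lane x -0.1096 y -0.0001 z 0.0433 ang 83.58 F 0.2 -0.4 -2.5
```

Request:
play_rows(
  series=[
    [0, [0, 0, 0.2], [0, 0, 0]],
    [0, [0, 0, 0.2], [0, 0, 0]],
    [0, [0, 0, 0.12], [0, 0, 0]],
    [0, [0, 0, 0], [0, 0, 0]],
    [0, [0, 0, 0], [0, 0, 0]],
  ],
)

```text
t: 8.62
tool_pos: [0.54, -0.0646, 0.0167]
tool_rot: [-2.342, -2.094, 0.0]
contact_force: [0.1, -0.5, -2.7]
opening: 0.0491
grip_force: 44.0
```

Request:
play_rows(
  series=[
    [0, [0, 0, 0.02], [0, 0, 0]],
    [0, [0, 0, 0.02], [0, 0, 0]],
    [0, [0, 0, 0], [0, 0, 0]],
  ],
)

```text
t: 9.0
tool_pos: [0.5402, -0.0646, 0.0158]
tool_rot: [-2.342, -2.094, 0.001]
contact_force: [-3.5, 0.9, 4.6]
opening: 0.0489
grip_force: 44.7
```

Request:
play_rows(
  series=[
    [0.7, [0, 0, 0], [0, 0, 0]],
    [1, [0, 0, 0], [0, 0, 0]],
    [1, [0, 0, 0], [0, 0, 0]],
    [1, [0, 0, 0], [0, 0, 0]],
    [1, [0, 0, -0.5], [0, 0, 0]],
    [1, [0, 0, -1], [0, 0, 0]],
    [1, [0, 0, -1], [0, 0, 0]],
    [1, [0, 0, -0.5], [0, 0, 0]],
  ],
)

```text
t: 10.0
tool_pos: [0.5416, -0.0649, 0.1686]
tool_rot: [2.339, 2.091, 0.005]
contact_force: [-0.1, 1.1, 0.2]
opening: 0.0852
grip_force: 0.0
```

Request:
play_rows(
  series=[
    [0, [-1, 0, 0], [0, 0, 0]],
    [0, [-0.8, 0, 0], [0, 0, 0]],
    [0, [0, 0, 0], [0, 0, 0]],
    [0, [0, 0, 0], [0, 0, 0]],
  ],
)

```text
t: 10.5
tool_pos: [0.5299, -0.1537, 0.1646]
tool_rot: [-2.342, -2.093, -0.0]
contact_force: [-0.6, 0.6, 0.3]
opening: 0.0124
grip_force: 0.0
```

```bash
python3 lane.py; python3 blk.py pics/w3.png; python3 -c "
from lane import *
for x,y in [(.5403,-.065)]: pass"
```

```text
t 10.50 lane x -0.1991 y 0.0007 z 0.1646 ang 83.58 F 0.5 0.6 0.3
px [320.  75.] ctr [540.5 -65.1] size [88.6 49.2] ang 83.29941
V pct [117. 127. 130. 132. 134.]
[ 0.5299 -0.1537  0.1646] [-2.34188848e+00 -2.09304584e+00 -3.91752830e-04]
t 10.55 lane x -0.1987 y 0.0007 z 0.1646 ang 83.63 F -0.2 0.5 0.3
```

View pics/w3.png

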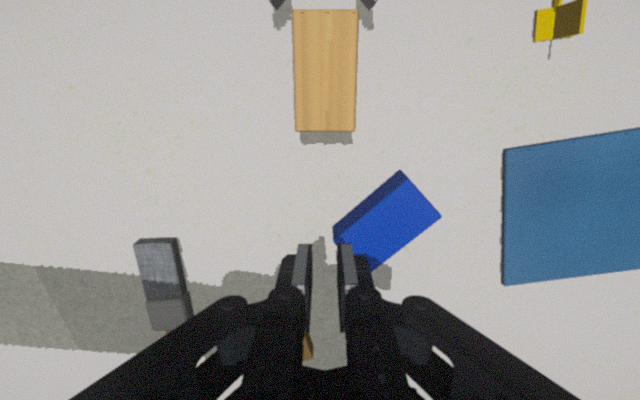

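The block lies lengthwise and centred before the mouth, with its rear edge at row 131. The blue bar is close behind it, at px (400,170)-(333,230), so I'll check the clearance before lowering the fingers.

```bash
python3 -c "
from lane import *
o=ctrl.get_obs();w=imaging.get_image('wrist')
for z in (.036,0):
  q=plane(w,[(402,170),(333,230),(440,216),(296,131),(355,131),(334,243)],z,o)[:,:2]
  print(np.round(q@u-.1045,4),np.round(q@v+.5443,4))
plan([*(u*(.1045-.174)-v*.5443),.07],83.7,3,0)"
```

```text
t 10.55 lane x -0.1987 y 0.0007 z 0.1646 ang 83.63 F -0.2 0.5 0.3
[-0.187  -0.2434 -0.2297 -0.1536 -0.1537 -0.2567] [-0.0664 -0.0075 -0.1038  0.0237 -0.0251 -0.0085]
[-0.1963 -0.2602 -0.2447 -0.1584 -0.1585 -0.2752] [-0.0753 -0.0086 -0.1177  0.0268 -0.0285 -0.0097]
[0, [0.16, 0.0, 0.63], [-0.0, -0.0, -0.0]]
[0, [0.16, 0.0, 0.63], [-0.0, -0.0, -0.0]]
[0, [0.16, 0.0, 0.63], [-0.0, -0.0, -0.0]]
```

Request:
play_rows(
  series=[
    [0, [0.16, 0.03, 0.63], [0, 0, 0]],
    [0, [0.16, 0.03, 0.63], [0, 0, 0]],
    [0, [0.16, 0, 0.63], [0, 0, 0]],
    [0, [0, 0, 0.5], [0, 0, 0]],
    [0, [0, 0, 0.4], [0, 0, 0]],
    [0, [0, 0, 0.2], [0, 0, 0]],
    [0, [0, 0, 0], [0, 0, 0]],
    [0, [0, 0, 0], [0, 0, 0]],
  ],
)

```text
t: 11.6
tool_pos: [0.5366, -0.1309, 0.0164]
tool_rot: [2.341, 2.093, 0.001]
contact_force: [-0.7, 0.6, 0.4]
opening: -0.0001
grip_force: 0.0
```

```bash
python3 lane.py
```

```text
t 11.60 lane x -0.1757 y -0.0034 z 0.0164 ang 83.59 F 0.5 0.8 0.4
```

Request:
play_rows(
  series=[
    [0, [0, 0, 0.1], [0, 0, 0]],
    [0, [0.12, 0, 0], [0, 0, 0]],
    [0, [0.12, 0, 0], [0, 0, 0]],
    [0, [0.12, 0, 0], [0, 0, 0]],
    [0, [0.12, 0, 0], [0, 0, 0]],
    [0, [0.12, 0, 0], [0, 0, 0]],
    [0, [0.12, 0, 0], [0, 0, 0]],
    [0, [0.12, 0, 0], [0, 0, 0]],
  ],
)

```text
t: 12.6
tool_pos: [0.5405, -0.0884, 0.0104]
tool_rot: [2.342, 2.094, -0.0]
contact_force: [0.2, -2.4, 0.5]
opening: -0.0001
grip_force: 1.0
```

```bash
python3 lane.py
```

```text
t 12.60 lane x -0.1331 y -0.0027 z 0.0104 ang 83.60 F -2.4 -0.5 0.5
```

Request:
play_rows(
  series=[
    [0, [0.12, 0, 0], [0, 0, 0]],
    [0, [0.12, 0, 0], [0, 0, 0]],
    [0, [0.12, 0, 0], [0, 0, 0]],
    [0, [0.12, 0, 0], [0, 0, 0]],
    [0, [0.12, 0, 0], [0, 0, 0]],
    [0, [0.12, 0, 0], [0, 0, 0]],
  ],
)

```text
t: 13.35
tool_pos: [0.5447, -0.053, 0.0104]
tool_rot: [2.341, 2.093, -0.0]
contact_force: [0.9, -5.6, 1.4]
opening: 0.0003
grip_force: 2.2
```

```bash
python3 lane.py
```

```text
t 13.35 lane x -0.0974 y -0.0029 z 0.0104 ang 83.61 F -5.5 -1.5 1.4
```

Request:
play_rows(
  series=[
    [0, [0.1, 0, 0], [0, 0, 0]],
    [0, [0.1, 0, 0], [0, 0, 0]],
    [0, [0.1, 0, 0], [0, 0, 0]],
    [0, [0.1, 0, 0], [0, 0, 0]],
    [0, [0.1, 0, 0], [0, 0, 0]],
    [0, [0.1, 0, 0], [0, 0, 0]],
  ],
)

```text
t: 14.1
tool_pos: [0.5479, -0.0228, 0.0104]
tool_rot: [2.342, 2.094, 0.0]
contact_force: [0.7, -4.0, 1.3]
opening: 0.0002
grip_force: 1.9
```

Request:
play_rows(
  series=[
    [0, [0.1, 0, 0], [0, 0, 0]],
    [0, [0.1, 0, 0], [0, 0, 0]],
    [0, [0.1, 0, 0], [0, 0, 0]],
    [0, [0.1, 0, 0], [0, 0, 0]],
    [0, [0.1, 0, 0], [0, 0, 0]],
    [0, [0.1, 0, 0], [0, 0, 0]],
  ],
)

```text
t: 14.85
tool_pos: [0.5511, 0.0069, 0.0102]
tool_rot: [-2.342, -2.093, 0.0]
contact_force: [0.2, -3.5, 2.6]
opening: 0.0002
grip_force: 1.9
```

```bash
python3 lane.py; python3 -c "
from h import *
cv2.imwrite('pics/t4.png',cv2.resize(cv2.convertScaleAbs(imaging.get_image('top')['color'][175:245,200:345],alpha=1.4),None,fx=5,fy=5))"
```

```text
t 14.85 lane x -0.0372 y -0.0027 z 0.0102 ang 83.58 F -3.5 -0.6 2.6
```

View pics/t4.png

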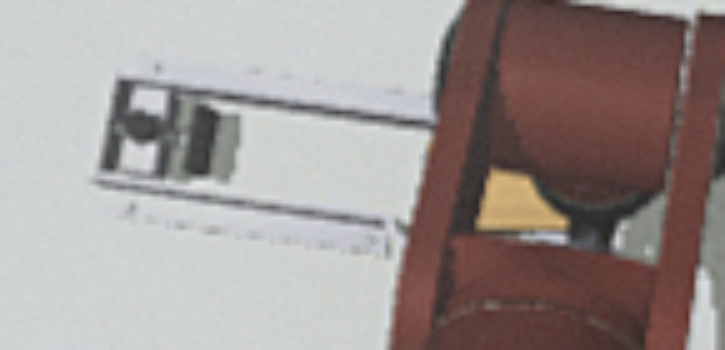

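The block is inside the lane, and the arm hides most of it. Forces are low, so I keep pushing.

Request:
play_rows(
  series=[
    [0, [0.12, 0, 0], [0, 0, 0]],
    [0, [0.12, 0, 0], [0, 0, 0]],
    [0, [0.12, 0, 0], [0, 0, 0]],
    [0, [0.12, 0, 0], [0, 0, 0]],
    [0, [0.12, 0, 0], [0, 0, 0]],
    [0, [0.12, 0, 0], [0, 0, 0]],
  ],
)

```text
t: 15.65
tool_pos: [0.5552, 0.0429, 0.0102]
tool_rot: [-2.342, -2.094, -0.0]
contact_force: [0.2, -2.9, 1.3]
opening: -0.0003
grip_force: 1.4
```

Request:
play_rows(
  series=[
    [0, [0.12, 0, 0], [0, 0, 0]],
    [0, [0.12, 0, 0], [0, 0, 0]],
    [0, [0.12, 0, 0], [0, 0, 0]],
    [0, [0.12, 0, 0], [0, 0, 0]],
    [0, [0.12, 0, 0], [0, 0, 0]],
    [0, [0.12, 0, 0], [0, 0, 0]],
  ],
)

```text
t: 16.4
tool_pos: [0.5591, 0.0786, 0.0103]
tool_rot: [-2.342, -2.094, 0.0]
contact_force: [0.3, -2.8, 1.5]
opening: -0.0
grip_force: 1.3
```

```bash
python3 lane.py
```

```text
t 16.40 lane x 0.0350 y -0.0028 z 0.0103 ang 83.60 F -2.8 -0.6 1.5
```

Request:
play_rows(
  series=[
    [0, [0.1, 0, 0], [0, 0, 0]],
    [0, [0.1, 0, 0], [0, 0, 0]],
    [0, [0.1, 0, 0], [0, 0, 0]],
    [0, [0.1, 0, 0], [0, 0, 0]],
    [0, [0.1, 0, 0], [0, 0, 0]],
  ],
)

```text
t: 17.02
tool_pos: [0.5618, 0.1034, 0.0102]
tool_rot: [-2.342, -2.094, 0.0]
contact_force: [0.4, -1.9, 1.0]
opening: -0.0003
grip_force: 1.2
```

Request:
play_rows(
  series=[
    [0, [0.06, 0, 0], [0, 0, 0]],
    [0, [0.06, 0, 0], [0, 0, 0]],
    [0, [0.06, 0, 0], [0, 0, 0]],
    [0, [0.06, 0, 0], [0, 0, 0]],
    [0, [0.06, 0, 0], [0, 0, 0]],
    [0, [0.06, 0, 0], [0, 0, 0]],
    [0, [0.06, 0, 0], [0, 0, 0]],
  ],
)

```text
t: 17.9
tool_pos: [0.5642, 0.1241, 0.0103]
tool_rot: [-2.342, -2.094, 0.0]
contact_force: [-0.3, -1.3, 0.9]
opening: -0.0001
grip_force: 1.0
```

```bash
python3 lane.py
```

```text
t 17.90 lane x 0.0808 y -0.0029 z 0.0103 ang 83.59 F -1.3 0.1 0.9
```

Tool is at 0.081, so contact should come soon. I'm switching to 1.5 mm rows.

Request:
play_rows(
  series=[
    [0, [0.03, 0, 0], [0, 0, 0]],
    [0, [0.03, 0, 0], [0, 0, 0]],
    [0, [0.03, 0, 0], [0, 0, 0]],
    [0, [0.03, 0, 0], [0, 0, 0]],
  ],
)

```text
t: 18.4
tool_pos: [0.5649, 0.13, 0.0102]
tool_rot: [-2.342, -2.094, 0.0]
contact_force: [-0.6, -1.9, 0.1]
opening: -0.0003
grip_force: 0.9
```

Request:
play_rows(
  series=[
    [0, [0.03, 0, 0], [0, 0, 0]],
    [0, [0.03, 0, 0], [0, 0, 0]],
  ],
)

```text
t: 18.65
tool_pos: [0.5652, 0.133, 0.0103]
tool_rot: [-2.342, -2.094, 0.0]
contact_force: [-0.2, -2.6, -0.0]
opening: 0.0003
grip_force: 0.9
```

Request:
play_rows(
  series=[
    [0, [0.03, 0, 0], [0, 0, 0]],
    [0, [0.03, 0, 0], [0, 0, 0]],
  ],
)

```text
t: 18.9
tool_pos: [0.5656, 0.1359, 0.0102]
tool_rot: [-2.342, -2.094, 0.0]
contact_force: [-0.3, -1.3, 0.3]
opening: 0.0
grip_force: 0.9
```

Request:
play_rows(
  series=[
    [0, [0.03, 0, 0], [0, 0, 0]],
  ],
)

```text
t: 19.02
tool_pos: [0.5657, 0.1371, 0.0103]
tool_rot: [2.341, 2.094, -0.001]
contact_force: [-0.3, -4.1, 0.8]
opening: 0.0001
grip_force: 2.4
```

Request:
play_rows(
  series=[
    [0, [0.03, 0, 0], [0, 0, 0]],
  ],
)

```text
t: 19.15
tool_pos: [0.5657, 0.138, 0.0102]
tool_rot: [2.341, 2.094, -0.003]
contact_force: [-1.5, -7.1, 1.4]
opening: 0.0002
grip_force: 3.5
```

Request:
play_rows(
  series=[
    [0, [0.03, 0, 0], [0, 0, 0]],
  ],
)

```text
t: 19.27
tool_pos: [0.5659, 0.1389, 0.0103]
tool_rot: [2.34, 2.093, -0.005]
contact_force: [-1.7, -9.2, 3.0]
opening: -0.0
grip_force: 4.7
```

Request:
play_rows(
  series=[
    [0, [0.02, 0, 0], [0, 0, 0]],
    [0, [0, 0, 0], [0, 0, 0]],
    [0, [0, 0, 0], [0, 0, 0]],
    [0, [0, 0, 0], [0, 0, 0]],
    [0, [0, 0, 0], [0, 0, 0]],
  ],
)

```text
t: 19.9
tool_pos: [0.5659, 0.1394, 0.0103]
tool_rot: [2.34, 2.093, -0.005]
contact_force: [-2.0, -8.9, 3.3]
opening: -0.0001
grip_force: 4.6
```

```bash
python3 lane.py
```

```text
t 19.90 lane x 0.0962 y -0.0029 z 0.0103 ang 83.61 F -9.1 1.0 3.3
```

Request:
play_rows(
  series=[
    [0, [0.03, 0, 0], [0, 0, 0]],
    [0, [0, 0, 0], [0, 0, 0]],
    [0, [0, 0, 0], [0, 0, 0]],
    [0, [0, 0, 0], [0, 0, 0]],
  ],
)

```text
t: 20.4
tool_pos: [0.566, 0.1403, 0.0103]
tool_rot: [2.34, 2.093, -0.007]
contact_force: [-2.4, -11.4, 2.7]
opening: 0.0003
grip_force: 5.7
```

Request:
play_rows(
  series=[
    [0, [-0.015, 0, 0], [0, 0, 0]],
    [0, [-0.015, 0, 0], [0, 0, 0]],
    [0, [-0.015, 0, 0], [0, 0, 0]],
    [0, [-0.015, 0, 0], [0, 0, 0]],
    [0, [-0.015, 0, 0], [0, 0, 0]],
    [0, [-0.015, 0, 0], [0, 0, 0]],
    [0, [-0.015, 0, 0], [0, 0, 0]],
    [0, [-0.015, 0, 0], [0, 0, 0]],
  ],
)

```text
t: 21.4
tool_pos: [0.5657, 0.1372, 0.0102]
tool_rot: [-2.342, -2.094, -0.001]
contact_force: [-0.5, -1.0, 1.2]
opening: 0.0002
grip_force: 0.4
```

Request:
play_rows(
  series=[
    [0, [-0.02, 0, 0], [0, 0, 0]],
    [0, [-0.02, 0, 0], [0, 0, 0]],
    [0, [-0.02, 0, 0], [0, 0, 0]],
    [0, [-0.03, 0, 0], [0, 0, 0]],
    [0, [-0.04, 0, 0], [0, 0, 0]],
    [0, [-0.05, 0, 0], [0, 0, 0]],
    [0, [0, 0, 0], [0, 0, 0]],
  ],
)

```text
t: 22.28
tool_pos: [0.5647, 0.1277, 0.0103]
tool_rot: [-2.342, -2.093, 0.0]
contact_force: [-0.6, -0.1, -0.1]
opening: -0.0003
grip_force: 0.0
```

```bash
python3 lane.py
```

```text
t 22.27 lane x 0.0844 y -0.0030 z 0.0103 ang 83.58 F -0.2 0.6 -0.1
```

Request:
play_rows(
  series=[
    [0, [0, 0, -0.3], [0, 0, 0]],
    [0, [0, 0, -0.6], [0, 0, 0]],
    [0, [0, 0, -1], [0, 0, 0]],
    [0, [0, 0, -1], [0, 0, 0]],
    [0, [-0.5, 0, -1], [0, 0, 0]],
    [0, [-0.5, 0, -1], [0, 0, 0]],
    [0, [0, 0, -0.5], [0, 0, 0]],
    [0, [0, 0, 0], [0, 0, 0]],
  ],
)

```text
t: 23.28
tool_pos: [0.5604, 0.078, 0.2845]
tool_rot: [2.339, 2.09, 0.008]
contact_force: [1.4, 0.0, -0.0]
opening: 0.0002
grip_force: 0.0
```

Request:
play_rows(
  series=[
    [0, [0, 0, 0], [0, 0, 0]],
    [0, [0, 0, 0], [0, 0, 0]],
    [0, [0, 0, 0], [0, 0, 0]],
    [0, [0, 0, 0], [0, 0, 0]],
  ],
)

```text
t: 23.78
tool_pos: [0.5589, 0.0783, 0.2795]
tool_rot: [-2.341, -2.094, 0.002]
contact_force: [-0.4, 0.3, -0.4]
opening: 0.0001
grip_force: 0.0
```

```bash
python3 lane.py; python3 blk.py pics/w5.png; python3 -c "
from lane import u,v,np"
```

```text
t 23.77 lane x 0.0347 y -0.0026 z 0.2795 ang 83.61 F 0.3 0.4 -0.4
px [518. 138.] ctr [787.7  72.9] size [ 18.2 132.7] ang 90.08723
V pct [ 81.  97. 107. 114. 117.]
px [322.  36.] ctr [569.5 192. ] size [88.8 49.4] ang 83.5863
V pct [105. 119. 121. 123. 126.]
[0.5589 0.0783 0.2795] [-2.34123369e+00 -2.09350274e+00  1.54383208e-03]
t 23.82 lane x 0.0346 y -0.0027 z 0.2797 ang 83.60 F -0.1 -0.9 1.0
```

View pics/w5.png

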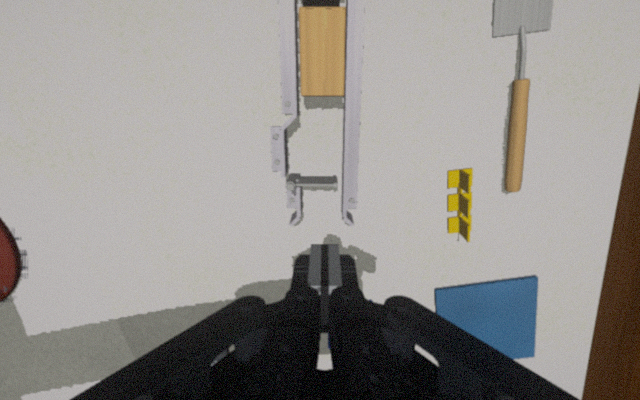

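The block lies straight in the pocket (px 322,50; lane x about 0.149 m). The gate is shut behind it at (315,182), and the arm is clear.

```bash
python3 -c "
from station import ctrl
print(ctrl.finish_job())"
```

```text
the job is handed in; nothing more can be done
None
```

The block is stowed in the lane about 149 mm behind the shut gate, after it pushed the gate open and pressed the buffer in by roughly 3–4 mm (judged from the push force); the job is handed in, but no verdict came back.

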